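# Release the ratchet bottle clamp and take out the medicine bottle

### The job

Free the amber medicine bottle from the ratchet clamp: press gently on the black thumb screw to lift the red sprung pawl off the ratchet wheel, and keep it lifted until the blue arm has swung all the way back. Then let the pawl go, take the bottle out and set it down gently, upright, in the mint-green tray, leaving the cartons and the swab jar alone.

Things in the scene. Friction and masses are not known exactly. Their poses are not given: they have to be found in the camera images.
- clamp: Ratchet bottle clamp fixed to the counter. Origin: on the wheel's vertical axis, at counter height, z up. In its frame, mm: white base plate x -65 to 130, y -75 to 115, 10 high; steel ratchet wheel, radius 41, z 36 to 50; blue arm above it, z 52 to 66, 105 long, 16 wide. Arm pad presses the bottle (at x 42, y 78) against two black posts 65 high on its +x side, backed by a plate 60 high.
- swing_arm (a joint): Angle of ratchet wheel and blue arm, rad. 0: clamped, arm along the clamp's +y. With the pawl lifted a damped spring swings it counter-clockwise from above (towards the clamp's -x) to its stop at 1.1 in about 5 s. If the pawl drops early the wheel locks again where it is.
- pawl: Red sprung pawl, a cranked bar 10 mm wide, z 36 to 50. Origin: on its vertical pivot at counter height (clamp x 55, y -43). Its nose, 55 mm to -x of the pivot, locks the wheel. Its tail carries a thumb screw along y, 50 mm to +x of the pivot; pushing the screw's black head towards +y turns the nose off the wheel. Above 20 N the pawl bends: never.
- screw_axis (a point): Fixed point, 43 mm above the counter, where the thumb screw's axis meets the -y face of the pawl's tail; axes as the clamp. The black head (22 mm across) has its flat outer face 16 to 44 mm from here towards the clamp's -y; its setting is not measured: feel for it. Free space beyond. Push: 2 N to start, then 2.4 N per mm; nose clear after about 4 to 5 mm, at 11 to 15 N.
- bottle: Amber glass bottle with white label and red cap, upright. Origin: centre of its underside. z is its upright axis. About 0.22 kg.
- bottle_mid (a point): Centre of the bottle, 60 mm above its underside. Body 52 mm across up to 90 mm above its underside, then a red cap 47 mm across; 120 mm high in all. Grasp it above the clamp's arm and posts, 75 to 85 mm above its underside.
- tray: Mint-green open tray fixed on the counter, 150 x 150 mm outside, walls 5 mm thick and 30 mm high, floor 5 mm thick. Origin: centre of its underside.
- carton_a: White carton with yellow band, 45 x 95 x 35 mm, bystander. Origin: centre of its underside.
- carton_b: White carton with green band, 45 x 95 x 35 mm, bystander. Origin: centre of its underside.
- swab_jar: Low glass jar with red cap, 60 mm across, 55 mm high, bystander. Origin: centre of its underside.
Mind the look-alikes: they are no part of the job. Of the things like the bottle, leave any that is pink or purple; of the rest the smaller one is meant.

How it is judged:
By the outcome, as a careful person would: the job done as asked, in the order asked, and still so for the second after the job is handed in, with the robot touching nothing.
It also fails if it takes over 69 s, if anything falls off the work surface, if the arm or the gripper's body presses on something with over 40 N, if the wrist force passes 120 N, or if a joint passes its speed limit or range.

### The arm

A 7-joint arm with a two-finger parallel gripper is mounted at the origin on the work surface. World frame = base frame: x ahead of the robot, y to its left, z up, the work surface at z = 0. Lengths are in m, angles in rad, forces in N, time in s.
With the tool pointing down it reaches from about 0.4 to 0.85 m from the base axis. Payload 10.4 kg.
Tool frame: the origin (TCP) lies midway between the tips of the shut fingers; the grasp point (between the pads) lies 19 mm behind it; z points along the fingers, y is the direction in which the jaws open and shut (so a half turn about z gives the same grasp; the last joint's range is limited). The gripper opens to 85 mm and grips with 20 to 120 N. Pads are 22 mm wide; open, the fingers measure 114 mm over their backs; the gripper's body (76 mm by 85 mm) begins 54 mm behind the grasp point. The pads swing forward as they close: fully open they stand 13 mm farther back than shut.
Start: joints at [1.193, 0.332, -0.065, 1.46, 0.022, 1.35, -0.088], TCP at [0.217, -0.586, 0.231] pointing down, gripper open.
Joint ranges: [-2.6, 2.6], [-0.5, 2.12], [-1.47, 1.34], [0.16, 2.42], [-1.27, 4.41], [0.06, 2.06], [-2.6, 2.6]. Speed limits (rad/s): [2.22, 2.22, 2.79, 2.79, 3.14, 3.14, 3.14].

### API

Orientations are given as a unit quaternion [x, y, z, w].
In Python, from plant import readout, imaging, manip gives the robot as it stands. The module is installed in compiled form; this text tells all that it offers.
- The arm moves only by the tool move_arm, never from a script. Its argument "motion" is a list of rows, each a list of 7 numbers: the shift along the world's x, y, z in mm, then the turn, a rotation vector about the world's x, y, z in rad, then the closure in counts, from 0 (fully open) to 255 (shut). In form: [[dx, dy, dz, wx, wy, wz, grip], ...]. A call has 1 to 5 rows; each row is the pose to reach, as a shift and turn from the pose commanded when the call began; what a row does not reach only later rows make up. A row lasts 1/8 s, in which the tool goes at most 62.5 mm and 10.7 degrees, less where a joint would pass 70% of its speed; a pose out of reach is approached as far as the arm can. A call with a gripper value outside its range is refused whole. The fingers move at their own pace and stop on an object; "squeeze" is the grip in N (left out, the last holds). Time passes only in rows, so rows that repeat a pose let the fingers close. It gives the time, the measured TCP pose, the force and the opening at its end, in the units of the state.
- readout.read_state(): the state, without advancing time (a new reading comes with each control period).
- imaging.snapshot(name): name is "scene" or "top" or "wrist"; returns the picture (384x512x3 uint8, red, green, blue); there is no depth.
- imaging.camera_model(name): a dict with "K" (3x3 intrinsics, pixels), "rvec" (rotation vector, rad) and "tvec" (3), from world to camera coordinates, as OpenCV has them. Camera axes: x right, y down, z forward; pixel columns grow to the right and rows downward; lengths in m; the calibration is good to about 2 mm. A picture is of the moment at which its call begins: read the wrist's pose just before it. camera_model takes no time and is no camera call; for the wrist camera it gives the pose at the moment of the call.
- manip.close_job(): hands the job in, once; it reports no verdict.
The state is a dict: "t": time; "joint_positions": joint angles; "joint_vel": joint speeds; "joint_torque": joint torques, N m; "eef_pos": TCP position; "tcp_rot": TCP orientation; "wrist_force": force on the tool from outside, world axes, zero at the start; "moment": the same for the moment, N m; "grip_width": finger opening in m.
Only numpy, scipy, OpenCV 4.12 (cv2) and the standard library are available. Lean on these libraries where they do the work, as an engineer would, in place of code of your own. Each camera call takes 0.05 s, during which the arm holds its last target.

## Working session

There is one attempt and no reset: what is moved stays moved. The work goes in short steps, Python scripts to look and compute and a tool call to move; the robot and the scene stay as the last step left them, time stands still between calls to the robot, and variables do not carry over. Pictures are saved under pics/ and viewed, and the job is handed in when it is done.

Besides the shell and the picture viewer there is one more tool, called after "Call:" as name([rows], argument=value, ...), one row to a line, values as JSON. move_arm: Moves the arm, as the interface text tells. Its arguments: {"type":"object","properties":{"motion":{"type":"array","items":{"type":"array","items":{"type":"number"}}},"squeeze":{"type":"number"}},"required":["motion"]}

```bash
mkdir -p pics; cat > h.py <<'E'
import numpy as np, cv2
from plant import readout, imaging, manip
def cam(n):
    m=imaging.camera_model(n); K=np.array(m["K"],float); R=cv2.Rodrigues(np.array(m["rvec"],float))[0]; t=np.array(m["tvec"],float).ravel()
    return K,R,t
def ray(n,uv,z,c=None):
    K,R,t=c or cam(n); d=R.T@np.linalg.inv(K)@np.array([uv[0],uv[1],1.]); o=-R.T@t
    return o+d*(z-o[2])/d[2]
def proj(n,P,c=None):
    K,R,t=c or cam(n); p=K@(R@np.array(P,float)+t); return p[:2]/p[2]
def save(n,f,crop=None,s=1):
    im=imaging.snapshot(n); cv2.imwrite('pics/raw_'+f,im[:,:,::-1])
    if crop: im=im[crop[1]:crop[3],crop[0]:crop[2]]
    im=cv2.resize(im,None,fx=s,fy=s,interpolation=cv2.INTER_CUBIC); cv2.imwrite('pics/'+f,im[:,:,::-1])
E
python3 - <<'E'
from h import *
save('scene','s0.png',None,1.5);save('top','t0.png',None,1.5)
for n in('scene','top'):
    K,R,t=cam(n);print(n,K.tolist(),(-R.T@t).round(3),R.round(3).tolist())
s=readout.read_state();print(s)
E
```

```text
scene [[374.14595797659837, 0.0, 259.33136665003866], [0.0, 374.14595797659837, 194.9211346727348], [0.0, 0.0, 1.0]] [ 1.232 -0.485  0.837] [[0.576, 0.818, 0.004], [0.557, -0.388, -0.734], [-0.599, 0.425, -0.679]]
top [[347.1243694565027, 0.0, 255.37543548289642], [0.0, 347.1243694565027, 188.65891773354312], [0.0, 0.0, 1.0]] [ 0.35  -0.014  1.098] [[-0.021, -0.999, -0.034], [-0.986, 0.027, -0.167], [0.168, 0.03, -0.985]]
{'t': 0.1, 'joint_positions': array([ 1.19340863,  0.33282765, -0.06472739,  1.46083995,  0.02162443,
        1.34992537, -0.08846396]), 'joint_vel': array([-0.00130671, -0.0002601 , -0.00122266, -0.00359946, -0.00175886,
       -0.00077898, -0.00109476]), 'joint_torque': array([ 1.99220049e-03, -6.26747561e+01,  4.92801075e-02, -3.92431390e+01,
        1.61810144e-02,  6.93409616e-03, -6.98457688e-05]), 'eef_pos': array([ 0.2170068 , -0.58575688,  0.23059203]), 'tcp_rot': array([ 9.84299117e-01,  1.76507287e-01, -1.51192544e-04, -6.34097099e-04]), 'wrist_force': array([-0.00828535,  0.79734578,  0.52532098]), 'moment': array([ 0.02403275, -0.08316276, -0.0230037 ]), 'grip_width': 0.0856691479639}
```

View pics/s0.png

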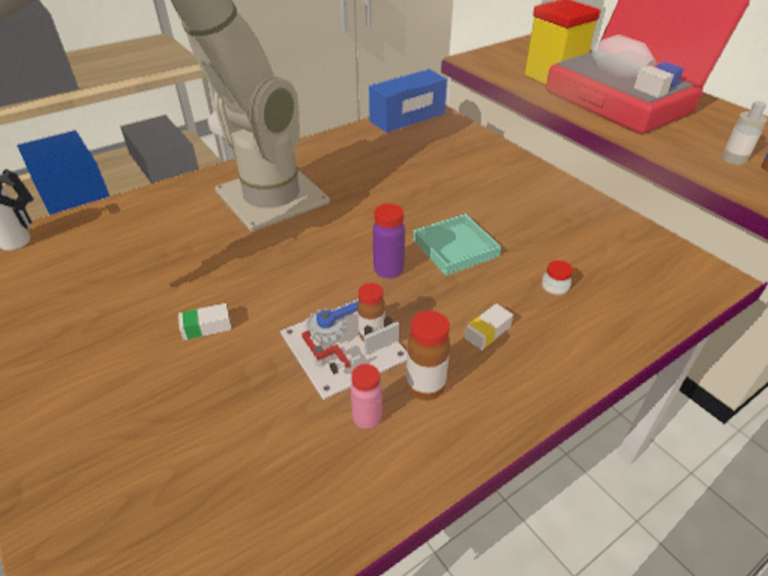

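View pics/t0.png

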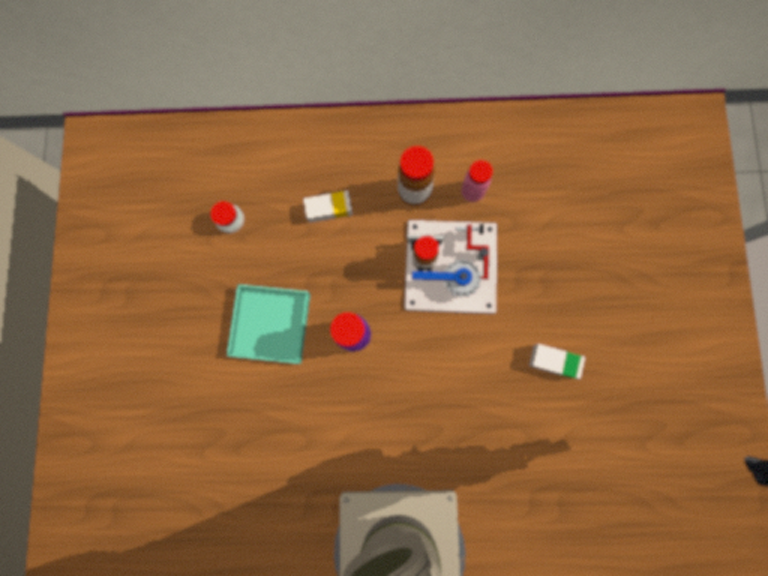

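The top view shows the clamp near (450,265) of the 1.5x picture, its +y pointing left in the picture (world +y). The tray is at (268,323) and the bottle cap at (427,247). Next I enlarge the clamp.

```bash
python3 - <<'E'
import cv2
a=cv2.imread('pics/raw_t0.png')[135:220,255:345]; cv2.imwrite('pics/t0c.png',cv2.resize(a,None,fx=7,fy=7,interpolation=cv2.INTER_CUBIC))
a=cv2.imread('pics/raw_s0.png')[180:290,180:310]; cv2.imwrite('pics/s0c.png',cv2.resize(a,None,fx=5,fy=5,interpolation=cv2.INTER_CUBIC))
E
```

```text
(no output)
```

View pics/t0c.png

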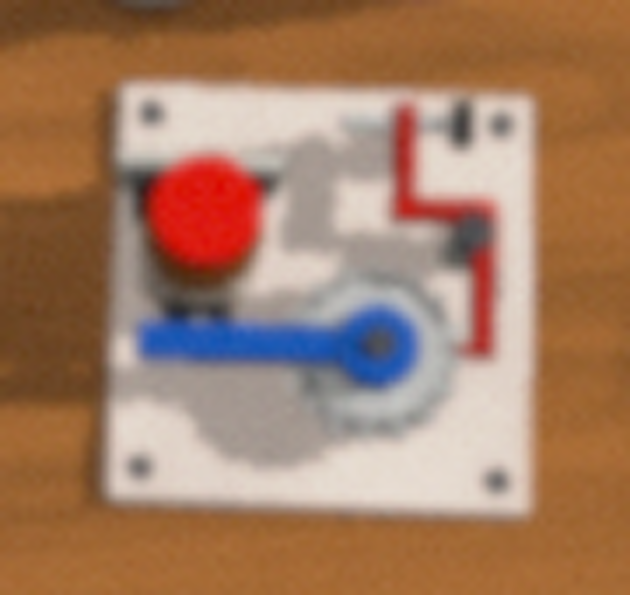

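View pics/s0c.png

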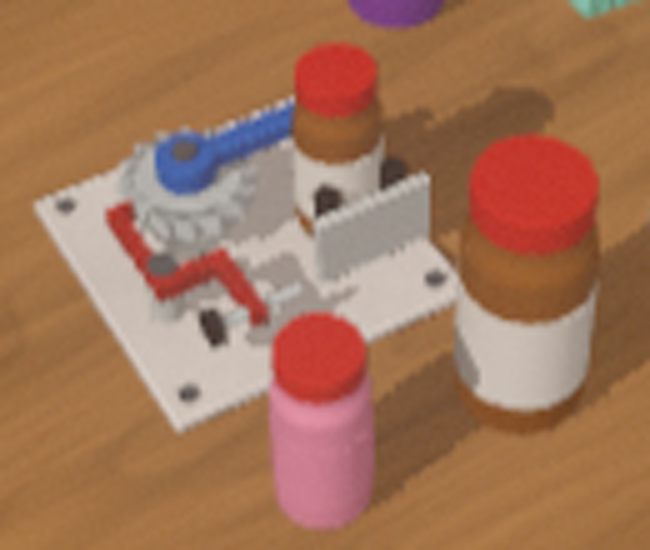

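```bash
cat > m1.py <<'E'
from h import *
from scipy.optimize import least_squares
T=cam('top');S=cam('scene')
tp=lambda u,v:(255+u/7-.43,135+v/7-.43); sp=lambda u,v:(180+u/5-.4,180+v/5-.4)
obs=[('t',tp(118,82),(130,115,10)),('t',tp(535,95),(130,-75,10)),('t',tp(533,517),(-65,-75,10)),('t',tp(105,500),(-65,115,10)),
('s',sp(35,207),(-65,-75,10)),('s',sp(180,432),(130,-75,10)),('t',tp(378,343),(0,0,68)),('s',sp(185,150),(0,0,68))]
def W(p,q): c,s=np.cos(p[2]),np.sin(p[2]); x,y,z=np.array(q)/1000; return np.array([p[0]+c*x-s*y,p[1]+s*x+c*y,z])
def f(p,sel='ts'):
    return np.concatenate([proj('',W(p,q),T if c=='t' else S)-uv for c,uv,q in obs if c in sel])
for sel in('ts','t','s'):
    r=least_squares(lambda p:f(p,sel),[.5,-.1,0]);print(sel,r.x.round(4),r.fun.reshape(-1,2).round(1).tolist())
p=least_squares(f,[.5,-.1,0]).x; np.save('clamp.npy',p)
for n,q in dict(screw=(105,-43,43),bottle=(42,78,85),pivot=(55,-43,43)).items(): print(n,W(p,q).round(4))
# head face from top view, pixel (472,123) outer edge z~43, x=105
for uv in[(452,123),(472,123),(405,125)]:
    q=ray('',tp(*uv),.043,T)-W(p,(0,0,43)); c,s=np.cos(p[2]),np.sin(p[2]); print('clampfr',(c*q[0]+s*q[1]).round(4),(-s*q[0]+c*q[1]).round(4))
t1=lambda u,v:((u)/1.5-.17,v/1.5-.17)
print('cap',ray('',tp(203,213),.12,T), ray('',sp(335,70),.13,S))
for uv in[(239,285),(309,292),(303,362),(228,357)]: print('tray',ray('',t1(*uv),.03,T).round(3))
print('pinktop',ray('',t1(481,171),.12,T).round(3),'base',ray('',t1(474,193),0.0,T).round(3), 's base', ray('',sp(322,512),0.0,S).round(3))
print('big',ray('',t1(416,192),.0,T).round(3),'purple',ray('',t1(354,335),0,T).round(3),ray('',t1(349,330),.15,T).round(3))
E
python3 m1.py
```

```text
ts [ 0.5372 -0.1438 -0.0585] [[0.0, -0.1], [-0.5, -0.4], [-0.3, -0.5], [0.1, -0.0], [-0.6, -0.7], [-0.4, -1.0], [0.2, -0.1], [-0.0, 1.0]]
t [ 0.5364 -0.144  -0.0628] [[0.3, 0.0], [-0.3, -0.1], [-0.3, -0.1], [0.1, 0.1], [0.2, 0.1]]
s [ 0.5385 -0.1436 -0.0553] [[-0.3, -0.4], [0.1, -0.7], [0.2, 1.2]]
screw [ 0.6395 -0.1929  0.043 ]
bottle [ 0.5837 -0.0684  0.085 ]
pivot [ 0.5896 -0.1899  0.043 ]
clampfr 0.105 -0.034
clampfr 0.1053 -0.0429
clampfr 0.1035 -0.0132
cap [ 0.5838034  -0.06757595  0.12      ] [ 0.58337941 -0.06866425  0.13      ]
tray [0.537 0.321 0.03 ]
tray [0.518 0.173 0.03 ]
tray [0.374 0.185 0.03 ]
tray [0.387 0.34  0.03 ]
pinktop [ 0.735 -0.182  0.12 ] base [ 0.732 -0.184  0.   ] s base [ 0.747 -0.189 -0.   ]
big [ 0.739 -0.057  0.   ] purple [0.428 0.083 0.   ] [0.427 0.079 0.15 ]
```

Clamp pose is about (0.537, -0.144) with yaw -0.06. The bottle is at (0.584, -0.068), which fits its stated place in the clamp. The tray centre is about (0.454, 0.255). The screw head face appears near clamp y -43. I'll move to a standoff at clamp (105, -90) with the fingers shut and the jaws along clamp x.

Call:
move_arm([
  [60,50,0,0,0,0.18,255],
  [110,90,0,0,0,0.36,255],
  [160,132,0,0,0,0.54,255],
  [210,173,0,0,0,0.72,255],
  [255,210,0,0,0,0.9,255],
], squeeze=60)

```text
t: 0.72
eef_pos: [0.4595, -0.3859, 0.2312]
tcp_rot: [0.808, 0.589, -0.0, -0.0]
wrist_force: [0.7, -1.6, 0.4]
grip_width: 0.0
```

Call:
move_arm([
  [45,38,0,0,0,0.13,255],
  [90,74,0,0,0,0.257,255],
  [130,105,0,0,0,0.257,255],
  [165,136,0,0,0,0.257,255],
  [165,136,-30,0,0,0.257,255],
])

```text
t: 1.35
eef_pos: [0.6271, -0.2466, 0.2024]
tcp_rot: [0.725, 0.688, 0.002, 0.001]
wrist_force: [-0.4, -0.2, 0.5]
grip_width: 0.0
```

```bash
python3 - <<'E'
from h import *
s=readout.read_state();print(s['t'],s['eef_pos'],s['tcp_rot'],s['wrist_force'],s['grip_width'],s['joint_positions'].round(2))
save('wrist','w1.png',None,1.5)
save('top','t1.png',(255,100,345,220),5)
E
```

```text
1.35 [ 0.62705989 -0.24661531  0.20235828] [0.72545785 0.68826278 0.00212019 0.00087083] [-0.40431692 -0.18711209  0.48657324] 8.295556826967398e-06 [ 0.62  0.49 -0.45  1.34  0.21  1.35  0.12]
```

View pics/w1.png

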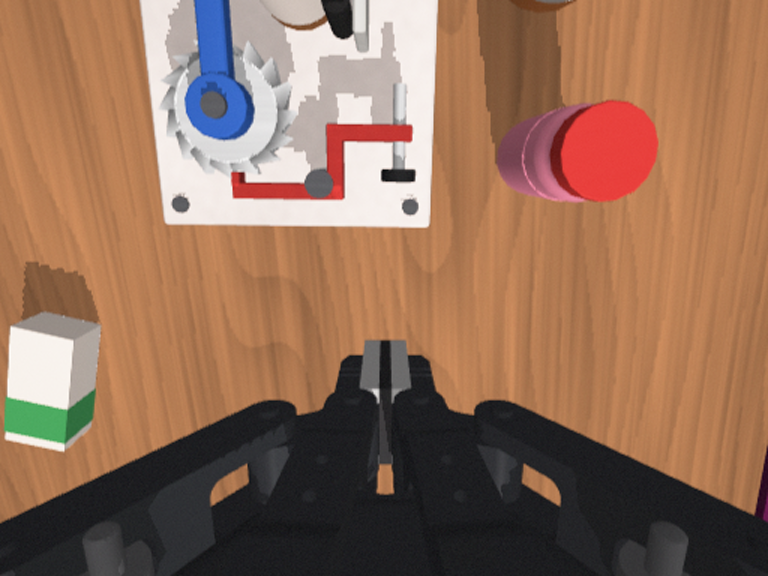

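Wrist view: pawl pivot at (318,184), the head's outer face at (398,181), the tail's -y face at (398,139), and plate corners at (163,224) and (429,227). I'll measure from these.

```bash
python3 - <<'E'
from h import *
s=readout.read_state();print(s['t'],s['eef_pos'],s['joint_vel'].round(3)[:4])
C=cam('wrist');p=np.load('clamp.npy');print((-C[1].T@C[2]).round(4))
c,sn=np.cos(p[2]),np.sin(p[2])
def cf(uv,z):
    q=ray('',((uv[0]+.5)/1.5-.5,(uv[1]+.5)/1.5-.5),z,C); d=q-np.array([p[0],p[1],0]); return q.round(4),(1000*np.array([c*d[0]+sn*d[1],-sn*d[0]+c*d[1]])).round(1)
for n,uv,z in[('cornL(-65,-75)',(163,224),.01),('cornR(130,-75)',(431,228),.01),('pivot(55,-43)',(319,184),.05),('hub(0,0)',(213,104),.068),('headface top',(398,182),.05),('headcenter',(398,176),.048),('tail-y',(398,140),.05),('pinkcap',(603,150),.11)]: print(n,*cf(uv,z))
E
```

```text
1.45 [ 0.62204896 -0.25024605  0.19738635] [ 0.025 -0.033  0.011 -0.045]
[ 0.6275 -0.1843  0.3388]
cornL(-65,-75) [ 0.4643 -0.2146  0.01  ] [-68.7 -75. ]
cornR(130,-75) [ 0.6561 -0.2284  0.01  ] [123.7 -77.5]
pivot(55,-43) [ 0.5847 -0.1921  0.05  ] [ 50.3 -45.4]
hub(0,0) [ 0.5328 -0.1452  0.068 ] [-4.3 -1.6]
headface top [ 0.6333 -0.1937  0.05  ] [ 98.9 -44.2]
headcenter [ 0.6335 -0.1901  0.048 ] [ 98.9 -40.6]
tail-y [ 0.6346 -0.1691  0.05  ] [ 98.7 -19.6]
pinkcap [ 0.7305 -0.1824  0.11  ] [195.2 -27.3]
```

Call:
move_arm([
  [0,0,-10,0,0,0,255],
  [0,0,-10,0,0,0,255],
])

```text
t: 1.7
eef_pos: [0.6228, -0.2523, 0.1913]
tcp_rot: [0.728, 0.685, -0.0, -0.0]
wrist_force: [0.5, -0.1, -0.3]
grip_width: -0.0001
```

Call:
move_arm([
  [14,13,-50,0,0,0,255],
  [14,13,-95,0,0,0,255],
  [14,13,-135,0,0,0,255],
  [14,13,-154,0,0,0,255],
  [14,13,-154,0,0,0,255],
])

```text
t: 2.33
eef_pos: [0.637, -0.2387, 0.0371]
tcp_rot: [0.728, 0.686, -0.0, -0.0]
wrist_force: [-0.5, -0.2, 0.7]
grip_width: -0.0002
```

```bash
python3 - <<'E'
from h import *
s=readout.read_state();print(s['t'],s['eef_pos'],s['tcp_rot'],s['wrist_force'])
save('wrist','w2.png',None,1.5)
s=readout.read_state();print(s['t'],s['eef_pos'],s['tcp_rot'],s['wrist_force'])
E
```

```text
2.325 [ 0.63701716 -0.23866843  0.03712245] [ 7.27831671e-01  6.85755649e-01 -1.91700992e-04 -4.60822029e-04] [-0.51943341 -0.16557929  0.69601096]
2.375 [ 0.63795508 -0.23885046  0.03861816] [7.27826686e-01 6.85760791e-01 3.52903519e-04 5.73436735e-04] [-0.08480684 -0.88178567  0.561091  ]
```

View pics/w2.png

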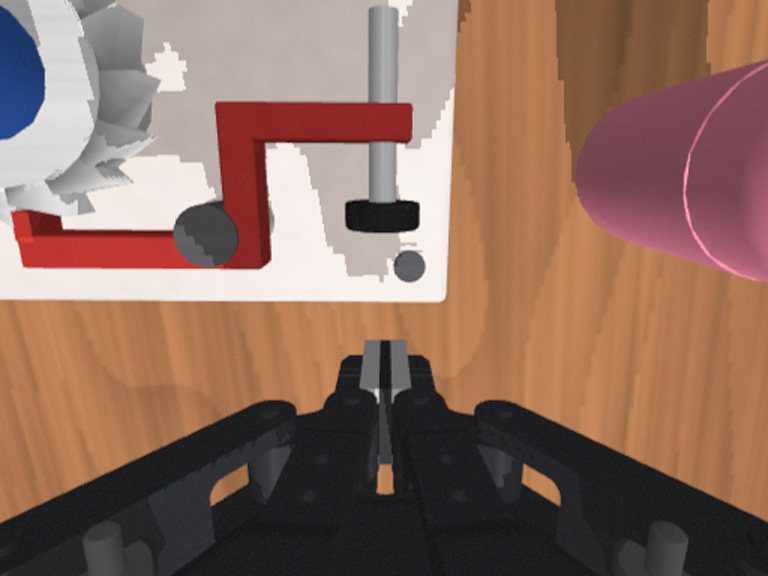

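The screw head at (382,216) lines up with the fingertips at (385,350). The gap is about 35 mm. I'll close most of it, then feel for contact.

Call:
move_arm([
  [0.5,10,-2,0,0,0,255],
  [1,20,-2,0,0,0,255],
  [1.5,26,-2,0,0,0,255],
  [1.5,26,-2,0,0,0,255],
])

```text
t: 2.88
eef_pos: [0.6392, -0.2115, 0.0357]
tcp_rot: [0.727, 0.686, 0.0, 0.0]
wrist_force: [0.3, 0.0, -0.0]
grip_width: 0.0
```

Call:
move_arm([
  [0.1,2,0,0,0,0,255],
  [0.2,4,0,0,0,0,255],
  [0.2,4,0,0,0,0,255],
])

```text
t: 3.25
eef_pos: [0.639, -0.2083, 0.0353]
tcp_rot: [0.728, 0.686, 0.0, -0.0]
wrist_force: [0.0, -0.3, 0.3]
grip_width: 0.0
```

Call:
move_arm([
  [0.1,1,0,0,0,0,255],
  [0.1,2,0,0,0,0,255],
  [0.1,2,0,0,0,0,255],
])

```text
t: 3.62
eef_pos: [0.6392, -0.2063, 0.0353]
tcp_rot: [0.728, 0.686, 0.0, 0.0]
wrist_force: [0.5, -0.6, -0.0]
grip_width: -0.0003
```

Call:
move_arm([
  [0.1,1,0,0,0,0,255],
  [0.1,2,0,0,0,0,255],
  [0.1,2,0,0,0,0,255],
])

```text
t: 4.0
eef_pos: [0.6393, -0.2043, 0.0353]
tcp_rot: [0.728, 0.686, 0.0, 0.0]
wrist_force: [-0.4, 0.7, 0.2]
grip_width: -0.0001
```

Call:
move_arm([
  [0.1,1,0,0,0,0,255],
  [0.1,1.5,0,0,0,0,255],
  [0.1,1.5,0,0,0,0,255],
])

```text
t: 4.38
eef_pos: [0.6394, -0.2029, 0.0354]
tcp_rot: [0.728, 0.686, 0.0, 0.0]
wrist_force: [0.2, 0.7, -0.0]
grip_width: -0.0002
```

Call:
move_arm([
  [0.1,1,0,0,0,0,255],
  [0.1,1.5,0,0,0,0,255],
  [0.1,1.5,0,0,0,0,255],
])

```text
t: 4.75
eef_pos: [0.6394, -0.2021, 0.0354]
tcp_rot: [0.728, 0.686, -0.0, 0.0]
wrist_force: [0.8, -2.8, -1.2]
grip_width: -0.0
```

Contact at about y = -0.2022 (2.8 N). From here I press in small steps.

Call:
move_arm([
  [0.1,1,0,0,0,0,255],
  [0.1,1.5,0,0,0,0,255],
  [0.1,1.5,0,0,0,0,255],
])

```text
t: 5.12
eef_pos: [0.6394, -0.2011, 0.0354]
tcp_rot: [0.728, 0.686, -0.0, 0.0]
wrist_force: [0.7, -6.2, -0.7]
grip_width: -0.0002
```

Call:
move_arm([
  [0.1,1,0,0,0,0,255],
  [0.1,1.5,0,0,0,0,255],
  [0.1,1.5,0,0,0,0,255],
])

```text
t: 5.5
eef_pos: [0.6394, -0.2004, 0.0354]
tcp_rot: [0.728, 0.685, -0.001, 0.001]
wrist_force: [0.0, -7.8, -0.9]
grip_width: 0.0004
```

Call:
move_arm([
  [0.1,1,0,0,0,0,255],
  [0.1,1.5,0,0,0,0,255],
  [0.1,1.5,0,0,0,0,255],
])

```text
t: 5.88
eef_pos: [0.6394, -0.1996, 0.0354]
tcp_rot: [0.728, 0.685, -0.001, 0.001]
wrist_force: [0.4, -8.9, -1.6]
grip_width: 0.0004
```

Call:
move_arm([
  [0.1,1,0,0,0,0,255],
  [0.1,1.5,0,0,0,0,255],
  [0.1,1.5,0,0,0,0,255],
])

```text
t: 6.25
eef_pos: [0.6393, -0.1989, 0.0354]
tcp_rot: [0.728, 0.685, -0.001, 0.001]
wrist_force: [-0.5, -11.3, -0.1]
grip_width: 0.0002
```

```bash
python3 - <<'E'
from h import *
save('wrist','w3.png',None,1.5)
s=readout.read_state();print(s['t'],s['eef_pos'],s['tcp_rot'],s['wrist_force'])
E
```

```text
6.3 [ 0.63934336 -0.19883878  0.0353909 ] [ 0.72848114  0.6850634  -0.00131128  0.00127871] [ -0.74694817 -11.40248057  -0.02517492]
```

View pics/w3.png

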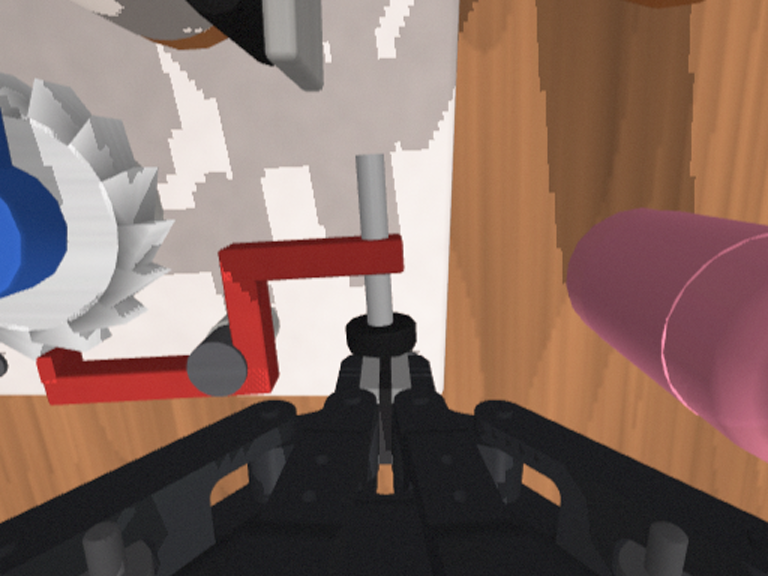

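The pawl is visibly turning, with the nose at (60,357) just leaving the teeth. A little more.

Call:
move_arm([
  [0.1,1,0,0,0,0,255],
  [0.1,1.5,0,0,0,0,255],
  [0.1,1.5,0,0,0,0,255],
])

```text
t: 6.68
eef_pos: [0.6392, -0.1978, 0.0354]
tcp_rot: [0.729, 0.685, -0.002, 0.001]
wrist_force: [-1.7, -11.5, -0.4]
grip_width: -0.0
```

```bash
python3 - <<'E'
from h import *
save('top','t4.png',(255,115,345,220),6)
s=readout.read_state();print(s['t'],s['eef_pos'],s['wrist_force'])
E
```

```text
6.725 [ 0.63926628 -0.1978747   0.03542383] [ -1.30704295 -12.03078514   0.13797959]
```

View pics/t4.png

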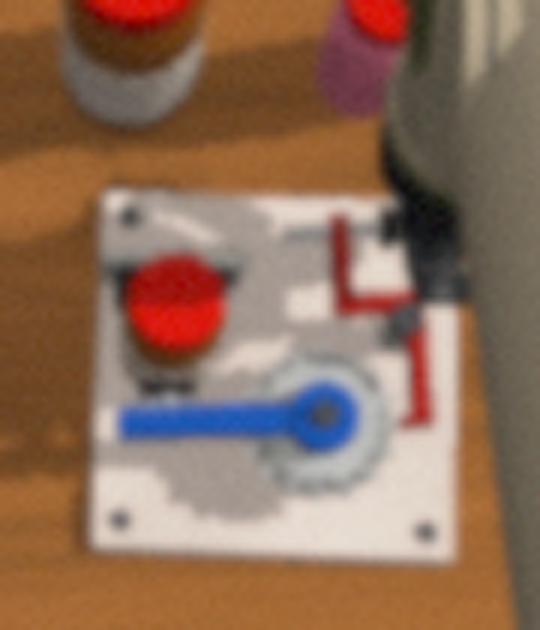

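Call:
move_arm([
  [0,0.5,0,0,0,0,255],
  [0,0.8,0,0,0,0,255],
  [0,0.8,0,0,0,0,255],
  [0,0.8,0,0,0,0,255],
])

```text
t: 7.22
eef_pos: [0.6392, -0.1976, 0.0354]
tcp_rot: [0.729, 0.685, -0.002, 0.002]
wrist_force: [-1.1, -14.2, -0.1]
grip_width: 0.0003
```

```bash
python3 - <<'E'
from h import *
save('top','t5.png',(255,115,345,220),6)
s=readout.read_state();print(s['t'],s['eef_pos'],s['wrist_force'])
E
```

```text
7.275 [ 0.63921562 -0.19760817  0.03540754] [ -0.99666026 -13.2815864   -0.81517451]
```

View pics/t5.png

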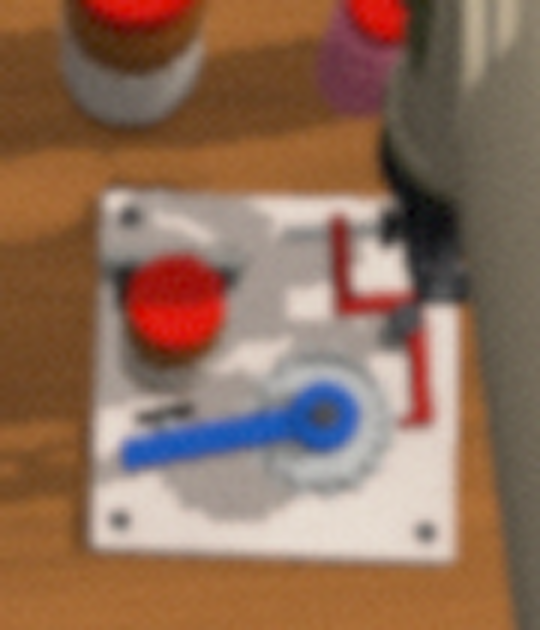

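The blue arm is swinging: its tip is now at (125,455). I'll hold steady at about 13–14 N for several seconds.

Call:
move_arm([
  [0,0,0,0,0,0,255],
  [0,0,0,0,0,0,255],
  [0,0,0,0,0,0,255],
  [0,0,0,0,0,0,255],
  [0,0,0,0,0,0,255],
])

```text
t: 7.9
eef_pos: [0.6392, -0.1976, 0.0354]
tcp_rot: [0.729, 0.685, -0.002, 0.002]
wrist_force: [-1.4, -13.6, -0.2]
grip_width: 0.0001
```

Call:
move_arm([
  [0,0,0,0,0,0,255],
  [0,0,0,0,0,0,255],
  [0,0,0,0,0,0,255],
  [0,0,0,0,0,0,255],
  [0,0,0,0,0,0,255],
])

```text
t: 8.52
eef_pos: [0.6392, -0.1976, 0.0354]
tcp_rot: [0.729, 0.685, -0.002, 0.002]
wrist_force: [-2.0, -13.3, 0.1]
grip_width: 0.0003
```

Call:
move_arm([
  [0,0,0,0,0,0,255],
  [0,0,0,0,0,0,255],
  [0,0,0,0,0,0,255],
  [0,0,0,0,0,0,255],
  [0,0,0,0,0,0,255],
])

```text
t: 9.15
eef_pos: [0.6392, -0.1975, 0.0354]
tcp_rot: [0.729, 0.685, -0.002, 0.002]
wrist_force: [-0.3, -13.3, -0.1]
grip_width: -0.0003
```

Call:
move_arm([
  [0,0,0,0,0,0,255],
  [0,0,0,0,0,0,255],
  [0,0,0,0,0,0,255],
  [0,0,0,0,0,0,255],
  [0,0,0,0,0,0,255],
])

```text
t: 9.78
eef_pos: [0.6392, -0.1974, 0.0354]
tcp_rot: [0.729, 0.685, -0.002, 0.002]
wrist_force: [-0.5, -12.8, -0.9]
grip_width: 0.0002
```

Call:
move_arm([
  [0,0,0,0,0,0,255],
  [0,0,0,0,0,0,255],
  [0,0,0,0,0,0,255],
  [0,0,0,0,0,0,255],
  [0,0,0,0,0,0,255],
])

```text
t: 10.4
eef_pos: [0.6392, -0.1975, 0.0354]
tcp_rot: [0.729, 0.685, -0.002, 0.002]
wrist_force: [-0.6, -12.9, 0.2]
grip_width: 0.0003
```

Call:
move_arm([
  [0,0,0,0,0,0,255],
  [0,0,0,0,0,0,255],
  [0,0,0,0,0,0,255],
  [0,0,0,0,0,0,255],
  [0,0,0,0,0,0,255],
])

```text
t: 11.02
eef_pos: [0.6392, -0.1975, 0.0354]
tcp_rot: [0.729, 0.685, -0.002, 0.002]
wrist_force: [-2.1, -12.7, -0.2]
grip_width: 0.0001
```

Call:
move_arm([
  [0,0,0,0,0,0,255],
  [0,0,0,0,0,0,255],
  [0,0,0,0,0,0,255],
  [0,0,0,0,0,0,255],
  [0,0,0,0,0,0,255],
])

```text
t: 11.65
eef_pos: [0.6392, -0.1975, 0.0354]
tcp_rot: [0.729, 0.685, -0.002, 0.002]
wrist_force: [-0.9, -12.4, -0.7]
grip_width: -0.0001
```

```bash
python3 - <<'E'
from h import *
save('top','t6.png',(255,115,345,220),6)
s=readout.read_state();print(s['t'],s['eef_pos'],s['wrist_force'])
E
```

```text
11.7 [ 0.63922838 -0.19746056  0.03542997] [ -1.26928403 -12.74581707  -0.147007  ]
```

View pics/t6.png

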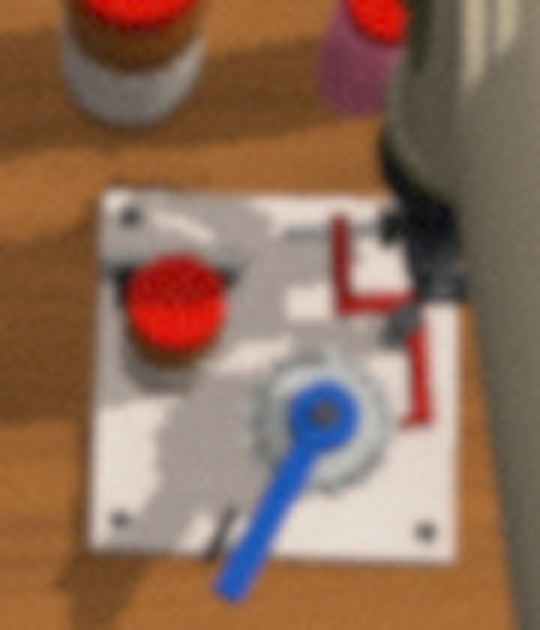

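The arm is at about 63° (1.1 rad), its stop. I'll hold another 1.25 s to confirm it has stopped.

Call:
move_arm([
  [0,0,0,0,0,0,255],
  [0,0,0,0,0,0,255],
  [0,0,0,0,0,0,255],
  [0,0,0,0,0,0,255],
  [0,0,0,0,0,0,255],
])

```text
t: 12.32
eef_pos: [0.6393, -0.1974, 0.0354]
tcp_rot: [0.729, 0.685, -0.002, 0.002]
wrist_force: [-1.3, -12.8, -0.6]
grip_width: 0.0002
```

Call:
move_arm([
  [0,0,0,0,0,0,255],
  [0,0,0,0,0,0,255],
  [0,0,0,0,0,0,255],
  [0,0,0,0,0,0,255],
  [0,0,0,0,0,0,255],
])

```text
t: 12.95
eef_pos: [0.6392, -0.1974, 0.0354]
tcp_rot: [0.729, 0.685, -0.002, 0.002]
wrist_force: [-1.2, -13.0, -0.3]
grip_width: -0.0001
```

```bash
python3 - <<'E'
from h import *
save('top','t7.png',(255,115,345,220),6)
a=cv2.imread('pics/t6.png').astype(int);b=cv2.imread('pics/t7.png').astype(int)
print(np.abs(a-b)[300:,:400].max(),np.abs(a-b).mean())
s=readout.read_state();print(s['t'],s['eef_pos'],s['wrist_force'])
E
```

```text
21 1.8233117773858514
13.0 [ 0.63925305 -0.19739992  0.03542468] [ -1.48568153 -12.41501796  -1.09635731]
```

View pics/t7.png

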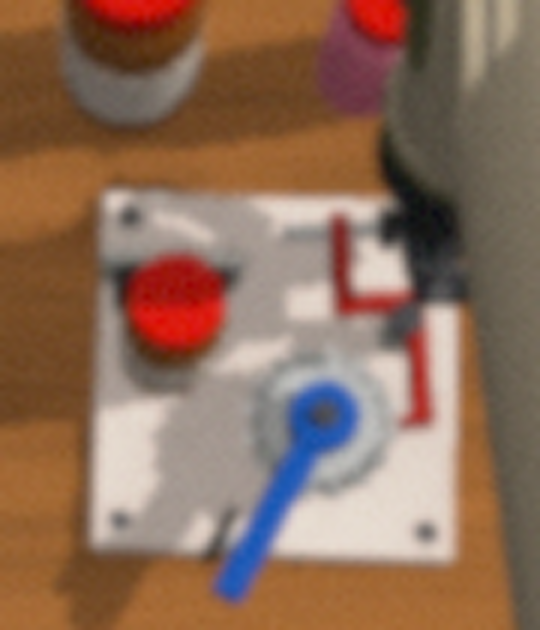

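The arm is stationary at its stop. Now I release the pawl gently and back off.

Call:
move_arm([
  [0,-3,0,0,0,0,255],
  [-0.3,-8,0,0,0,0,255],
  [-1,-20,0,0,0,0,255],
  [-2,-40,0,0,0,0,255],
  [-2,-45,0,0,0,0,255],
])

```text
t: 13.62
eef_pos: [0.6375, -0.2408, 0.0352]
tcp_rot: [0.729, 0.685, -0.0, 0.0]
wrist_force: [0.2, 0.2, 0.1]
grip_width: 0.0002
```

Call:
move_arm([
  [0,0,50,0,0,0,0],
  [0,0,100,0,0,0,0],
  [0,0,150,0,0,0,0],
  [0,0,185,0,0,0,0],
  [-20,60,185,0,0,0,0],
])

```text
t: 14.25
eef_pos: [0.6196, -0.1831, 0.2232]
tcp_rot: [0.73, 0.683, 0.001, 0.003]
wrist_force: [0.6, 1.7, 0.4]
grip_width: 0.085
```

```bash
python3 - <<'E'
from h import *
s=readout.read_state();print(s['t'],s['eef_pos'],s['tcp_rot'],s['wrist_force'],s['grip_width'])
c=cam('wrist');np.save('c.npy',np.hstack([c[1],c[2][:,None]]))
save('wrist','w8.png',None,1.5)
save('top','t8.png',(255,115,345,220),6)
E
```

```text
14.25 [ 0.61958422 -0.18306809  0.22323232] [0.73016434 0.68326495 0.00117206 0.00277115] [0.61960031 1.74173821 0.42991844] 0.08504376977330391
```

View pics/w8.png

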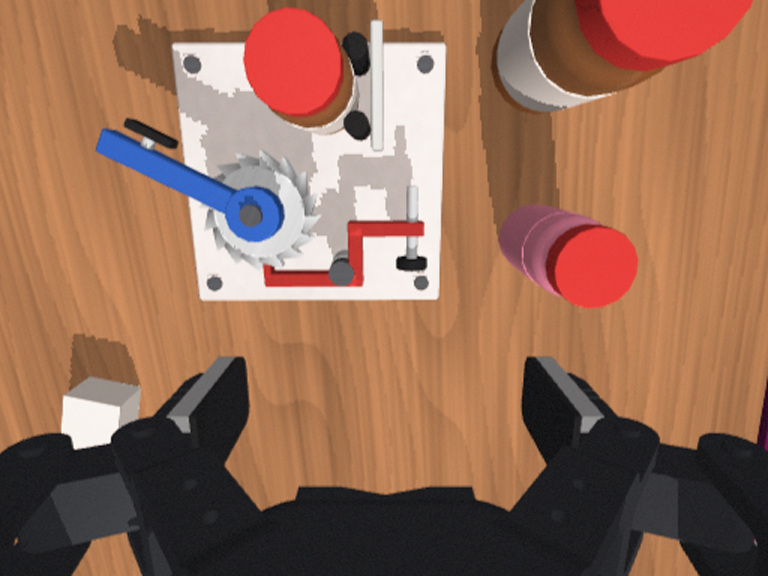

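View pics/t8.png

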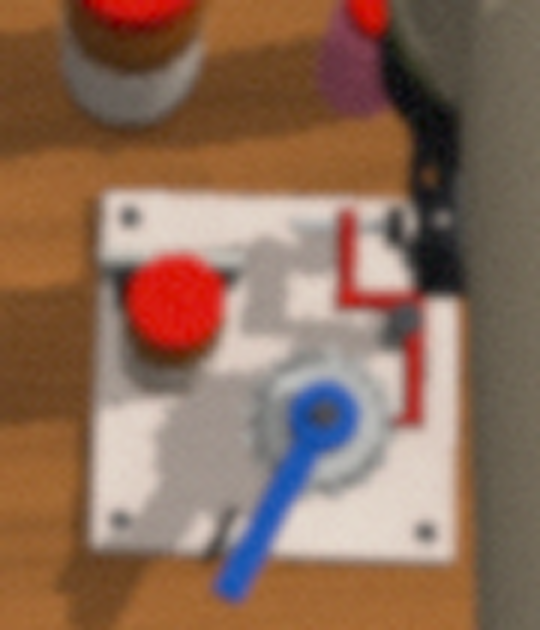

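The pawl is back on the wheel, the arm is at its stop, and the bottle hasn't moved. Now to above the bottle at (0.584, -0.0685).

Call:
move_arm([
  [-15,50,0,0,0,0,0],
  [-34,105,0,0,0,0,0],
  [-34,112,0,0,0,0,0],
  [-34,112,0,0,0,0,0],
])

```text
t: 14.85
eef_pos: [0.5844, -0.0667, 0.2204]
tcp_rot: [0.727, 0.686, 0.0, 0.0]
wrist_force: [0.7, -0.5, 0.1]
grip_width: 0.0853
```

Call:
move_arm([
  [0,-2,-40,0,0,0,0],
  [0,-2,-75,0,0,0,0],
  [0,-2,-105,0,0,0,0],
  [0,-2,-125,0,0,0,0],
  [0,-2,-125,0,0,0,0],
])

```text
t: 15.48
eef_pos: [0.5835, -0.0697, 0.094]
tcp_rot: [0.728, 0.686, -0.001, -0.001]
wrist_force: [-0.4, 0.3, 0.9]
grip_width: 0.0851
```

```bash
python3 - <<'E'
from h import *
s=readout.read_state();print(s['t'],s['eef_pos'],s['wrist_force'])
save('wrist','w9.png',None,1.5); save('scene','s9.png',(180,120,310,290),3.5)
E
```

```text
15.475 [ 0.58353948 -0.06973204  0.09398548] [-0.37130905  0.25687411  0.9442535 ]
```

View pics/w9.png

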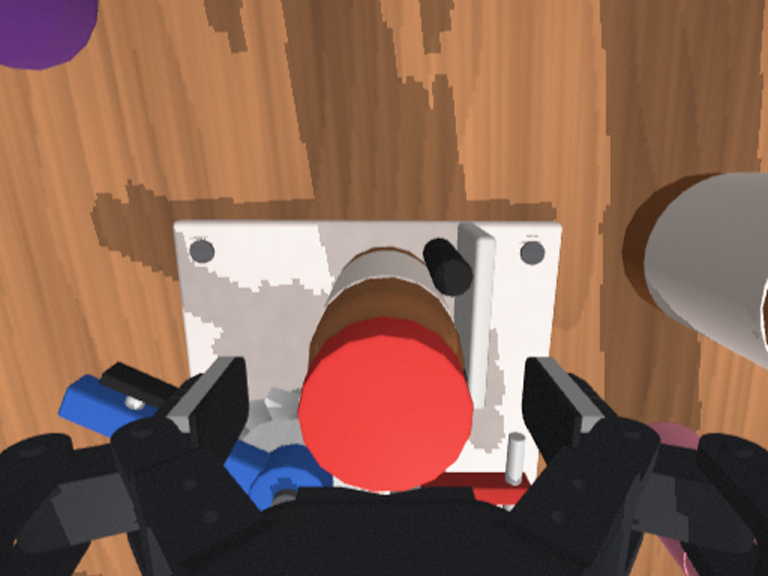

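View pics/s9.png

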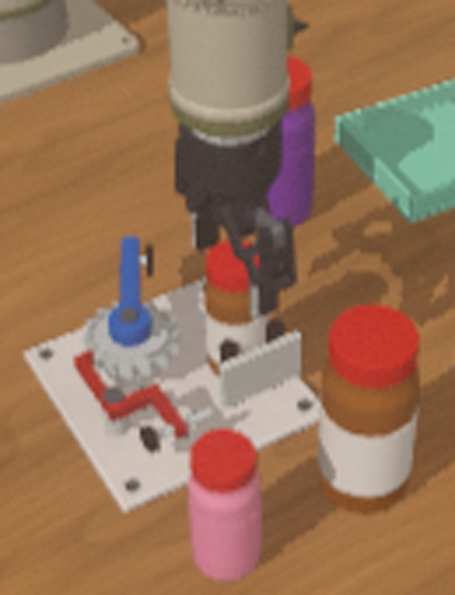

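The cap at (386,405) sits centred between the fingers. I lower to z = 0.069 and close.

Call:
move_arm([
  [0,1,-12,0,0,0,0],
  [0,1,-24,0,0,0,0],
  [0,1,-25,0,0,0,0],
  [0,1,-25,0,0,0,0],
])

```text
t: 16.08
eef_pos: [0.5842, -0.0678, 0.0703]
tcp_rot: [0.728, 0.686, 0.0, -0.0]
wrist_force: [0.9, 0.2, 0.3]
grip_width: 0.0854
```

Call:
move_arm([
  [0,0,0,0,0,0,60],
  [0,0,0,0,0,0,100],
  [0,0,0,0,0,0,140],
  [0,0,0,0,0,0,140],
  [0,0,0,0,0,0,140],
], squeeze=30)

```text
t: 16.7
eef_pos: [0.5842, -0.0679, 0.0708]
tcp_rot: [0.728, 0.686, -0.0, 0.0]
wrist_force: [-3.5, -0.1, 6.3]
grip_width: 0.0508
```

Gripped at 51 mm opening. I lift, drawing slightly away from the posts (-x).

Call:
move_arm([
  [-1,0,5,0,0,0,140],
  [-2,0,12,0,0,0,140],
  [-3,0,25,0,0,0,140],
  [-4,0,40,0,0,0,140],
  [-4,0,40,0,0,0,140],
], squeeze=40)

```text
t: 17.32
eef_pos: [0.5812, -0.0679, 0.1122]
tcp_rot: [0.728, 0.686, 0.001, 0.001]
wrist_force: [-0.4, -0.3, -2.9]
grip_width: 0.0505
```

```bash
python3 - <<'E'
from h import *
s=readout.read_state();print(s['t'],s['eef_pos'],s['wrist_force'],s['grip_width'])
save('scene','s10.png',(180,120,310,290),3.5)
E
```

```text
17.325 [ 0.58119416 -0.06789019  0.11222031] [-0.40678625 -0.29476768 -2.91725475] 0.0505342202257664
```

View pics/s10.png

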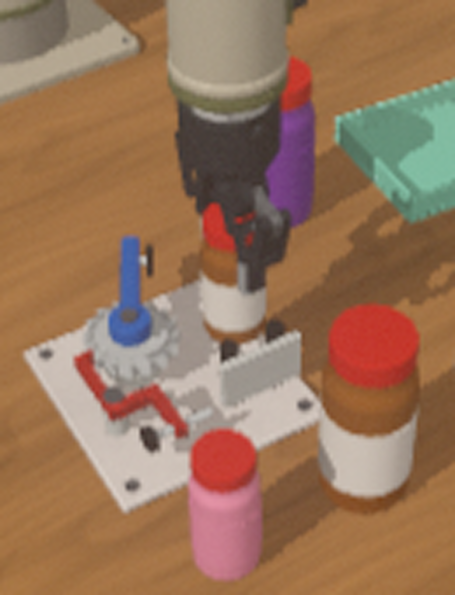

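Bottle lifted and upright. I raise it and carry it over to the tray.

Call:
move_arm([
  [0,0,40,0,0,0,140],
  [0,0,80,0,0,0,140],
  [0,0,115,0,0,0,140],
  [-8,20,130,0,0,0,140],
  [-22,55,130,0,0,0,140],
])

```text
t: 18.0
eef_pos: [0.558, -0.0122, 0.2406]
tcp_rot: [0.728, 0.685, 0.0, 0.0]
wrist_force: [0.4, 1.8, -2.9]
grip_width: 0.0507
```

Call:
move_arm([
  [-15,40,0,0,0,0,140],
  [-32,82,0,0,0,0,140],
  [-50,125,0,0,0,0,140],
  [-65,168,0,0,0,0,140],
  [-80,205,0,0,0,0,140],
])

```text
t: 18.62
eef_pos: [0.4761, 0.1945, 0.2394]
tcp_rot: [0.727, 0.687, -0.001, -0.0]
wrist_force: [0.9, -0.5, -3.2]
grip_width: 0.0502
```

Call:
move_arm([
  [-12,30,0,0,0,0,140],
  [-20,50,0,0,0,0,140],
  [-25,63,0,0,0,0,140],
  [-25,63,0,0,0,0,140],
  [-25,63,0,0,0,0,140],
])

```text
t: 19.25
eef_pos: [0.4535, 0.2542, 0.24]
tcp_rot: [0.728, 0.686, -0.0, 0.0]
wrist_force: [0.2, -0.2, -2.6]
grip_width: 0.0504
```

```bash
python3 - <<'E'
from h import *
s=readout.read_state();print(s['t'],s['eef_pos'],s['tcp_rot'],s['wrist_force'],s['grip_width'],s['joint_positions'].round(2))
save('wrist','w11.png',None,1.5);save('scene','s11.png',None,1.5)
E
```

```text
19.25 [0.45353616 0.25421899 0.24002956] [ 7.28046692e-01  6.85527478e-01 -2.66101845e-04  1.46640030e-04] [ 0.15328692 -0.2148828  -2.60127675] 0.050368538958367584 [ 0.12  0.17 -0.79  1.69  0.12  1.34 -0.75]
```

View pics/w11.png

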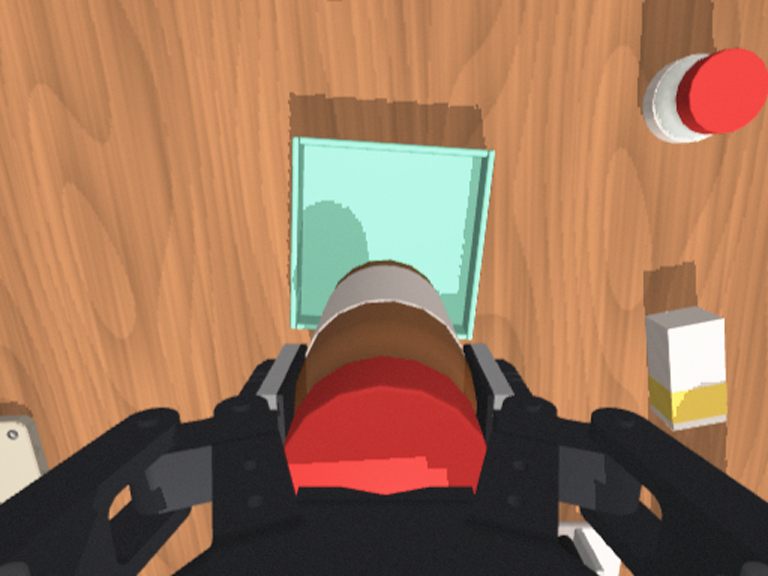

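View pics/s11.png

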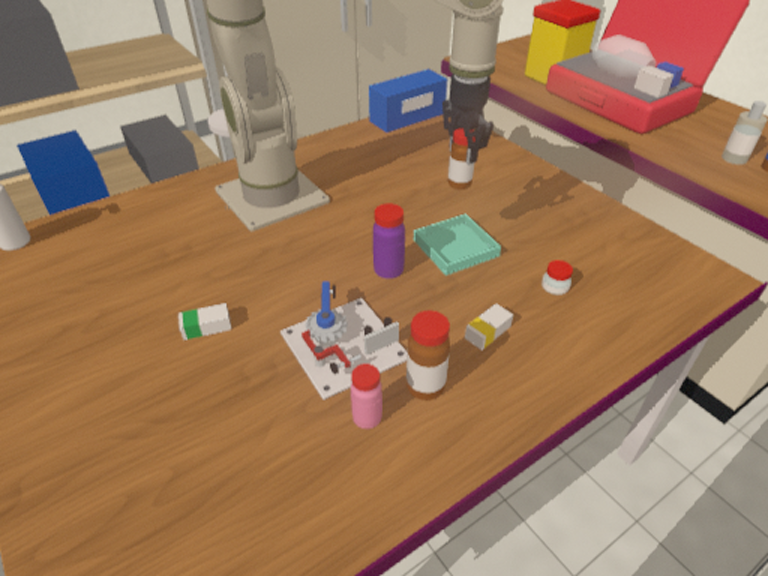

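The bottle is upright over the tray. Wrist picture tray corners are at (295,138), (494,151), (470,339) and (292,328). I'll check these against the top view.

```bash
python3 - <<'E'
from h import *
C=cam('wrist');P=[ray('',((u+.5)/1.5-.5,(v+.5)/1.5-.5),.03,C) for u,v in[(295,138),(494,151),(470,339),(292,328)]]
print(np.round(P,3).tolist(),np.mean(P,0))
S=cam('scene');P=[ray('',((u+.5)/1.5-.5,(v+.5)/1.5-.5),.03,S) for u,v in[(414,237),(464,214),(500,246),(447,264)]]
print(np.round(P,3).tolist(),np.mean(P,0))
E
```

```text
[[0.394, 0.344, 0.03], [0.539, 0.326, 0.03], [0.52, 0.179, 0.03], [0.375, 0.198, 0.03]] [0.45710404 0.26181874 0.03      ]
[[0.395, 0.18, 0.03], [0.39, 0.34, 0.03], [0.537, 0.324, 0.03], [0.517, 0.181, 0.03]] [0.45952725 0.25618678 0.03      ]
```

The three views agree within a few mm: centre about (0.456, 0.257). Lowering.

Call:
move_arm([
  [2,3,-40,0,0,0,140],
  [2,3,-80,0,0,0,140],
  [2,3,-120,0,0,0,140],
  [2,3,-150,0,0,0,140],
  [2,3,-160,0,0,0,140],
])

```text
t: 19.98
eef_pos: [0.4547, 0.257, 0.0787]
tcp_rot: [0.728, 0.686, -0.001, -0.0]
wrist_force: [0.6, 0.6, -2.0]
grip_width: 0.0507
```

Call:
move_arm([
  [0,0,-2,0,0,0,140],
  [0,0,-4,0,0,0,140],
  [0,0,-6,0,0,0,140],
  [0,0,-8,0,0,0,140],
  [0,0,-8,0,0,0,140],
])

```text
t: 20.6
eef_pos: [0.4552, 0.2582, 0.0724]
tcp_rot: [0.728, 0.686, 0.0, 0.0]
wrist_force: [-0.2, 0.3, -2.8]
grip_width: 0.0505
```

Call:
move_arm([
  [0,0,-1.5,0,0,0,140],
  [0,0,-3,0,0,0,140],
  [0,0,-4,0,0,0,140],
  [0,0,-4,0,0,0,140],
])

```text
t: 21.1
eef_pos: [0.4551, 0.2581, 0.0682]
tcp_rot: [0.728, 0.686, -0.0, -0.0]
wrist_force: [0.6, 0.1, -3.3]
grip_width: 0.0499
```

Call:
move_arm([
  [0,0,-1,0,0,0,140],
  [0,0,-2,0,0,0,140],
  [0,0,-2,0,0,0,140],
])

```text
t: 21.48
eef_pos: [0.4551, 0.2581, 0.0662]
tcp_rot: [0.728, 0.686, -0.0, -0.0]
wrist_force: [-0.4, 0.3, -2.8]
grip_width: 0.0509
```

Call:
move_arm([
  [0,0,-0.5,0,0,0,140],
  [0,0,-1,0,0,0,140],
  [0,0,-1,0,0,0,140],
])

```text
t: 21.85
eef_pos: [0.4553, 0.2583, 0.0659]
tcp_rot: [0.728, 0.686, 0.0, 0.0]
wrist_force: [-2.0, -2.4, 5.5]
grip_width: 0.0507
```

Call:
move_arm([
  [0,0,-0.5,0,0,0,140],
  [0,0,-1,0,0,0,140],
  [0,0,-1,0,0,0,140],
])

```text
t: 22.22
eef_pos: [0.4553, 0.2586, 0.0658]
tcp_rot: [0.728, 0.686, 0.0, 0.0]
wrist_force: [-6.6, -3.6, 17.5]
grip_width: 0.0506
```

The bottle touched the floor at z = 0.0659, as predicted. The last step pressed with 17 N, so I ease off before releasing.

Call:
move_arm([
  [0,0,0.6,0,0,0,140],
  [0,0,1.2,0,0,0,140],
  [0,0,1.2,0,0,0,140],
])

```text
t: 22.6
eef_pos: [0.4553, 0.2583, 0.0659]
tcp_rot: [0.728, 0.686, 0.0, 0.0]
wrist_force: [-2.9, -1.5, 5.8]
grip_width: 0.0506
```

Call:
move_arm([
  [0,0,0,0,0,0,95],
  [0,0,0,0,0,0,80],
  [0,0,0,0,0,0,50],
  [0,0,0,0,0,0,20],
  [0,0,0,0,0,0,0],
])

```text
t: 23.22
eef_pos: [0.4552, 0.2582, 0.0655]
tcp_rot: [0.728, 0.686, 0.0, 0.0]
wrist_force: [-0.2, -0.3, -0.1]
grip_width: 0.085
```

Call:
move_arm([
  [0,0,0,0,0,0,0],
  [0,0,10,0,0,0,0],
  [0,0,30,0,0,0,0],
  [0,0,60,0,0,0,0],
  [0,0,100,0,0,0,0],
])

```text
t: 23.85
eef_pos: [0.4549, 0.2582, 0.1675]
tcp_rot: [0.728, 0.686, 0.0, -0.0]
wrist_force: [1.9, 0.3, -0.4]
grip_width: 0.0857
```

Call:
move_arm([
  [0,0,40,0,0,0,0],
  [0,0,80,0,0,0,0],
  [-20,-20,100,0,0,0,0],
  [-30,-60,100,0,0,0,0],
  [-30,-60,100,0,0,0,0],
])

```text
t: 24.48
eef_pos: [0.4252, 0.196, 0.2673]
tcp_rot: [0.729, 0.685, 0.001, 0.002]
wrist_force: [0.4, -0.1, 0.2]
grip_width: 0.0851
```

```bash
python3 - <<'E'
from h import *
s=readout.read_state();print(s['t'],s['eef_pos'],s['wrist_force'],s['grip_width'])
save('wrist','w12.png',None,1.5);save('scene','s12.png',None,1.5)
E
```

```text
24.475 [0.4252223  0.19595471 0.26726796] [ 0.38223037 -0.14116659  0.20266245] 0.0851195840063236
```

View pics/w12.png

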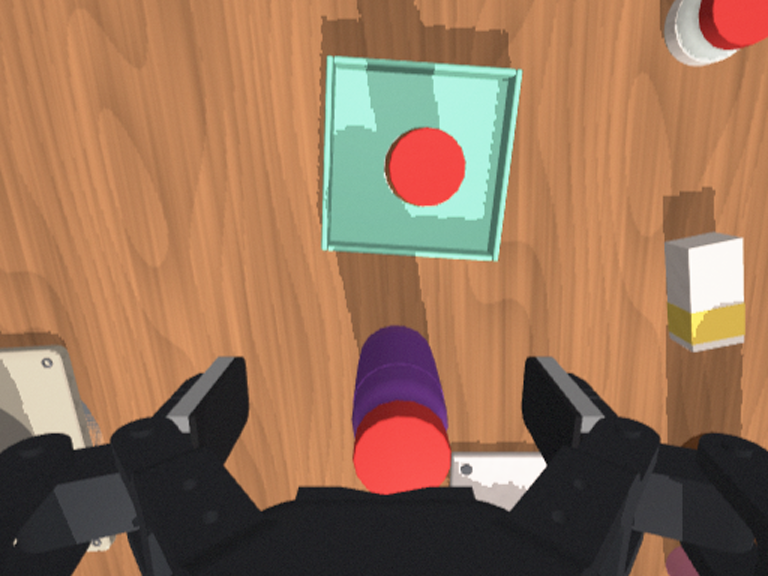

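View pics/s12.png

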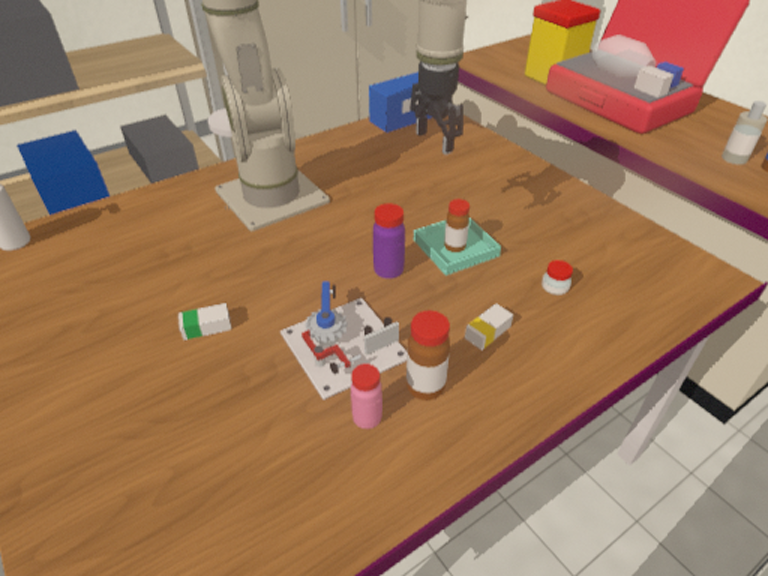

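The bottle stands upright in the tray, with its cap at (425,167) in the wrist picture. The robot is clear of everything, the blue arm is swung back and the pawl is released. The cartons, jar and look-alikes haven't moved.

```bash
python3 -c "
from plant import manip;print(manip.close_job())"
```

```text
the job is handed in; nothing more can be done
None
```

The bottle is out of the clamp and standing upright in the mint-green tray, and I handed the job in at about 24.5 s of robot time. No verdict was reported.

- **Clamp:** I felt the screw head at y ≈ -0.202 m and pressed it about 4.7 mm. The highest force I read was 14.2 N, below the 20 N limit. I held it until two pictures 1.3 s apart showed the blue arm stopped at about 1.1 rad, then let the pawl go.
- **Bottle:** I gripped it at about 80 mm above its underside and set it down near the tray's centre.
- **Last checks:** The final pictures show the bottle upright in the tray and the gripper open and clear, with wrist force near zero. The cartons, the swab jar and the look-alike bottles were left where they stood.
- **What was off:** While setting down, one extra 1 mm step pressed the bottle onto the tray floor with about 17 N, so it was not as gentle as I wanted. I eased off to about 6 N before opening. The tray centre measured from the three cameras differed by up to 7 mm, which did not matter for the placing.

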